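Fit the holding bar and find the socket for an axle nut

ROBOT

A 6-joint arm with a two-finger parallel gripper is mounted at the origin on the work surface. World frame = base frame: x ahead of the robot, y to its left, z up, the work surface at z = 0. Lengths are in m, angles in rad, forces in N, time in s.
With the tool pointing down it reaches from about 0.35 to 0.975 m from the base axis. Payload 4.9 kg.
Tool frame: the origin (TCP) lies at the very end of the fingers, on their centre line; the grasp point (between the pads) lies 19 mm behind it; z points along the fingers, y is the line along which they close (so a half turn about z gives the same grasp; the last joint's range is limited). The gripper opens to 85 mm and grips with 20 to 120 N. Pads are 22 mm wide; open, the fingers measure 114 mm over their backs; the gripper's body (76 mm by 85 mm) begins 54 mm behind the grasp point. The pads swing forward as they close: fully open they stand 13 mm farther back than shut.
Start: joints at [1.058, 0.053, 1.613, -0, 1.476, -0.119], TCP at [0.24, 0.577, 0.193] pointing down, gripper open.
Joint ranges: [-3.01, 3.01], [-1.01, 2.22], [0.06, 2.58], [-1.02, 4.17], [0.09, 2.62], [-3.14, 3.14]. Speed limits (rad/s): [2.57, 2.57, 3.14, 3.14, 3.14, 3.14].

INTERFACE

Orientations are given as a unit quaternion [w, x, y, z].
In Python, from plant import * gives the robot as it stands.
- The arm moves only by the tool jog_arm, never from a script. Its argument "moves" is a list that holds one entry, the list of rows, each a list of 7 numbers: the finger opening in cm, from 0 to 8.54, then the shift along the tool's x, y, z in cm, then the turn, a rotation vector about the tool's x, y, z in rad. A call has 1 to 20 rows; each row shifts and turns the commanded pose from where the row before left it, along the tool's axes as they then stand; what a row does not reach is not made up. A row lasts 1/12 s, in which the tool goes at most 41.7 mm and 7.16 degrees, less where a joint would pass 70% of its speed; a pose out of reach is approached as far as the arm can. A call is refused whole if a number of a shift passes 4.17 or a number of a turn 0.125, either way. A call with a gripper value outside its range is refused whole. The fingers move at their own pace and stop on an object; the grip force is fixed at half the most. Time passes only in rows, so rows that do not move let the fingers close. It gives the time, the measured TCP pose, the force, the opening and the grip force at its end, in the units of the state.
- state(): the state, without advancing time (a new reading comes with each control period).
- grab_frame(name): name is "scene" or "top" or "wrist"; returns a dict with "color" (480x640x3 uint8, blue, green, red), "depth" (480x640 float32, m along the optical axis (not along the pixel's ray), 0 where there is no reading), "fx", "fy", "cx", "cy" (pixels), "R" (3x3) and "t" (3): a world point X has camera coordinates R X + t. Camera axes: x right, y down, z forward; pixel columns grow to the right and rows downward; lengths in m; the calibration is good to about 2 mm. A picture is of the moment at which its call begins.
- job_done(): hands the job in; it is judged then, once.
Trained networks look in a picture, given as the dict that the camera call returned (one of the last four; its "shot" number tells which), for a name from the list of things; names that differ only in an ending like _2 or _b are one class to them, and where a whole thing is asked for, a point or a joint stands for the part that bears it (a point fixed in the world has none). Each returns a list of dicts, best first, with "p" (0 to 1); they miss things now and then, are a little off and sometimes report something else, mostly with a low value. They report only what shows in the picture. A call takes as long as a camera call. They do not tell look-alikes from the thing itself.
- recognise(name, picture): "rect" ([centre column, centre row, width, height] in pixels, round what is visible of it).
- regions_of(name, picture): "pixels" (480x640 bool, what is visible of it) and "rect" ([centre column, centre row, width, height] in pixels, round what is visible of it).
The state is a dict: "time": time; "joint_pos": joint angles; "joint_vel": joint speeds; "joint_efforts": joint torques, N m; "tool_pos": TCP position; "tool_rot": TCP orientation; "contact_force": force on the tool from outside, world axes, zero at the start; "ft_torque": the same for the moment, N m; "gripper_width": opening from 0.0 (shut) to 1.0 (fully open); "grasp_force": force on a finger pad.
Only numpy, scipy, OpenCV 4.12 (cv2) and the standard library are available. Lean on these libraries where they do the work, as an engineer would, in place of code of your own. Each camera call takes 0.05 s, during which the arm holds its last target. There are 200 camera calls.

TASK

Get the wheel hub that is clamped in the vise ready for undoing its axle nut: lower the flat holding bar over two opposite wheel studs until it lies flush on the hub with the nut in the middle of its large hole, and let go of it. Then try the sockets and find the one that fits the nut snugly (not one that is loose on it), and finish while still holding that socket in the gripper, upright and pushed fully down on the nut through the bar. The sockets not used must end standing upright on the bench, and the ratchet, the spray can and the tray of nuts stay where they are.

Things in the scene. Friction and masses are not known exactly. Their poses are not given: they have to be found in the camera images.
- vise_jaws (a point): middle of the gap between the jaws of the bench vise, at the height of the jaws' top edges, 134 mm above the bench; it lies on the axis of the clamped hub. Jaws 100 mm wide, and nothing of the vise is higher. The vise is fixed
- hub_1: one of two wheel hubs on bearing carriers, alike but for the axle nut; fixed, does not turn. Origin: centre of the carrier's foot, z up. Round steel flange, 128 mm diameter. The nut is 27 or 32 mm across flats; which is not told. Either hub may be the one in the vise; the other stands on timber blocks near the far left of the bench, left alone
- hub_2: one of two wheel hubs on bearing carriers, alike but for the axle nut; fixed, does not turn. Origin: centre of the carrier's foot, z up. Round steel flange, 128 mm diameter. The nut is 27 or 32 mm across flats; which is not told. Either hub may be the one in the vise; the other stands on timber blocks near the far left of the bench, left alone
- hub_1_face (a point): centre of the upper face of hub_1's flange, where the bar rests, 90 mm above hub_1 and 175 mm above the bench; axes of the hub. Four wheel studs, 10 mm diameter with chamfered tips, stand 24 mm above this face, 50 mm from the axis, on the hub's +x, +y, -x and -y axes
- hub_2_face (a point): centre of the upper face of hub_2's flange, where the bar rests, 90 mm above hub_2 and 175 mm above the bench; axes of the hub. Four wheel studs, 10 mm diameter with chamfered tips, stand 24 mm above this face, 50 mm from the axis, on the hub's +x, +y, -x and -y axes
- hub_1_nut (a point): foot of hub_1's nut: centre of the top of its washer (44 mm diameter), 93 mm above hub_1; hub's axes. Nut 16 mm tall, two flats facing the hub's +-x, chamfered top, thread 4 mm above it. A fitting socket's open end comes down to here; one too small stops on the nut, 16 mm higher; one too large goes down but is loose
- hub_2_nut (a point): foot of hub_2's nut: centre of the top of its washer (44 mm diameter), 93 mm above hub_2; hub's axes. Nut 16 mm tall, two flats facing the hub's +-x, chamfered top, thread 4 mm above it. A fitting socket's open end comes down to here; one too small stops on the nut, 16 mm higher; one too large goes down but is loose
- bar: hub holding bar: flat aluminium plate 10 mm thick, about 0.33 kg, lying on the bench. Origin: underside, centre of its 50 mm hole; z up. Head 136 mm long (x -68 to 68 mm), 70 mm wide, with 13 mm stud holes at x = -50 and +50 mm; a handle 30 mm wide runs on along +x to x = 228 mm. Centre of mass near x = 60 mm. It fits the studs four ways round
- bar_grip (a point): place to pinch the bar's handle across its 30 mm width: bar x = 85 mm, middle of the thickness (5 mm above the underside)
- socket_22: impact socket for 22 mm nuts: plain steel cylinder, 31 mm diameter, 60 mm tall, standing on its open end. Origin: centre of the open end (underside), z up. Hexagonal cavity 23.6 mm across flats, 26 mm deep, two flats facing its +-x axis; the sides of the 13 mm drive square in its top are parallel to its x and y axes
- socket_27: impact socket for 27 mm nuts: plain steel cylinder, 37 mm diameter, 60 mm tall, standing on its open end. Origin: centre of the open end (underside), z up. Hexagonal cavity 28.6 mm across flats, 26 mm deep, two flats facing its +-x axis; the sides of the 13 mm drive square in its top are parallel to its x and y axes
- socket_32: impact socket for 32 mm nuts: plain steel cylinder, 43 mm diameter, 60 mm tall, standing on its open end. Origin: centre of the open end (underside), z up. Hexagonal cavity 33.6 mm across flats, 26 mm deep, two flats facing its +-x axis; the sides of the 13 mm drive square in its top are parallel to its x and y axes
- ratchet: bystander: ratchet handle lying on the bench, 230 mm long
- spray_can: bystander: spray can, 65 mm diameter, 185 mm tall
- parts_tray: bystander: shallow metal tray of loose nuts, 90 x 110 mm, 28 mm high
Mind the look-alikes: they are no part of the job. What is shaped like the socket_27 but turquoise is not meant. What is shaped like the socket_22 but green is not meant.

How it is judged:
On the way:
1. the bar lies flush on the flange of the hub in the vise, over its studs, let go of (((horizontal distance between hub_1 and vise_jaws below 0.02 m and horizontal distance between bar and hub_1 below 0.004 m and z of bar in the frame of hub_1_face between -0.003 and 0.0025 m and angle between bar's own z axis and vertical below 0.04 rad and contact force between the fingers and bar below 0.3 N) or (horizontal distance between hub_2 and vise_jaws below 0.02 m and horizontal distance between bar and hub_2 below 0.004 m and z of bar in the frame of hub_2_face between -0.003 and 0.0025 m and angle between bar's own z axis and vertical below 0.04 rad and contact force between the fingers and bar below 0.3 N))), for 0.2 s.
At the end, for the whole second after the job is handed in: Bar flush on the clamped hub's flange (2.5 mm, centred to 4 mm, level), released; the socket that fits its nut is gripped (over 3 N), upright, centred to 4 mm, open end within 3 mm of the washer; the two other sockets stand upright on the bench (((horizontal distance between hub_1 and vise_jaws below 0.02 m and horizontal distance between bar and hub_1 below 0.004 m and z of bar in the frame of hub_1_face between -0.003 and 0.0025 m and angle between bar's own z axis and vertical below 0.04 rad and contact force between the fingers and bar below 0.3 N and horizontal distance between socket_27 and hub_1_nut below 0.004 m and z of socket_27 in the frame of hub_1_nut between -0.003 and 0.003 m and angle between each of socket_27, socket_22, socket_32's own z axis and vertical below 0.06 rad and contact force between the fingers and socket_27 above 3 N and height (world z) of socket_22 between -0.004 and 0.004 m and height (world z) of socket_32 between -0.004 and 0.004 m) or (horizontal distance between hub_2 and vise_jaws below 0.02 m and horizontal distance between bar and hub_2 below 0.004 m and z of bar in the frame of hub_2_face between -0.003 and 0.0025 m and angle between bar's own z axis and vertical below 0.04 rad and contact force between the fingers and bar below 0.3 N and horizontal distance between socket_32 and hub_2_nut below 0.004 m and z of socket_32 in the frame of hub_2_nut between -0.003 and 0.003 m and angle between each of socket_32, socket_22, socket_27's own z axis and vertical below 0.06 rad and contact force between the fingers and socket_32 above 3 N and height (world z) of socket_22 between -0.004 and 0.004 m and height (world z) of socket_27 between -0.004 and 0.004 m))); the arm keeps its last pose, push and grip.
It fails at once if the ratchet is moved more than 30 mm (distance of ratchet from where it was at the start of the episode above 0.03 m).
It fails at once if the spray can is moved more than 30 mm (distance of spray_can from where it was at the start of the episode above 0.03 m).
It fails at once if the tray of nuts is moved more than 30 mm (distance of parts_tray from where it was at the start of the episode above 0.03 m).
It also fails if it takes over 72 s, if anything falls off the work surface, if the arm or the gripper's body presses on something with over 40 N, if the wrist force passes 120 N, or if a joint passes its speed limit or range.

## Working session

There is one attempt and no reset: what is moved stays moved. The work goes in short steps, Python scripts to look and compute and a tool call to move; the robot and the scene stay as the last step left them, time stands still between calls to the robot, and variables do not carry over. Pictures are saved under pics/ and viewed, at most 10 in all, crops included, and the job is handed in when it is done.

Besides the shell and the picture viewer there is one more tool, called after ">>>" as name(argument=value, ...) on one line, values as JSON. jog_arm: Moves the arm, as the interface text tells. Its arguments: {"type":"object","properties":{"moves":{"type":"array"}},"required":["moves"]}

```bash
mkdir -p pics; ls
cat > h.py <<'E'
from plant import *
import numpy as np, cv2
def world(f,u,v,d):
    p=np.stack([(u-f["cx"])/f["fx"]*d,(v-f["cy"])/f["fy"]*d,d],-1)
    return (p-f["t"])@f["R"]
def cloud(f,m=None):
    d=f["depth"]; ok=d>0
    if m is not None: ok=ok&m
    v,u=np.nonzero(ok); return world(f,u,v,d[v,u]),u,v
def ray(f,u,v,z):
    c=-f["R"].T@f["t"]; r=f["R"].T@np.array([(u-f["cx"])/f["fx"],(v-f["cy"])/f["fy"],1]); return c+r*(z-c[2])/r[2]
E
python3 - <<'E'
from h import *
for n in ["scene","top"]:
    f=grab_frame(n); cv2.imwrite(f"pics/{n}.png",f["color"]); print(n,-f["R"].T@f["t"],f["fx"])
    for o in ["hub_1","bar","socket_22","socket_27","socket_32","hub_1_nut"]:
        for r in regions_of(o,f)[:5]:
            P,_,_=cloud(f,r["pixels"]); c=np.array(r["rect"]).round()
            if len(P): print(o,round(r["p"],2),c,np.median(P,0).round(3),np.percentile(P[:,2],95).round(3),f["color"][r["pixels"]].mean(0).round())
print(state())
E
```

```text
pics
scene [ 1.49519181 -0.71945948  0.9914831 ] 571.058398497358
hub_1 0.76 [453. 198.  49.  54.] [0.742 0.265 0.176] 0.196 [113. 113. 116.]
hub_1 0.64 [324. 192.  49.  40.] [ 0.553 -0.     0.177] 0.195 [124. 124. 128.]
bar 0.61 [412. 195.  40.  54.] [0.524 0.361 0.011] 0.015 [220. 222. 223.]
socket_22 0.85 [228. 277.  19.  24.] [ 0.538 -0.283  0.045] 0.063 [134. 142.  22.]
socket_22 0.76 [192. 287.  20.  31.] [ 0.519 -0.366  0.043] 0.063 [146. 148. 150.]
socket_22 0.65 [223. 252.  16.  22.] [ 0.45  -0.25   0.043] 0.063 [141. 143. 146.]
socket_22 0.57 [246. 250.  15.  22.] [ 0.466 -0.183  0.044] 0.063 [ 46. 120.  30.]
socket_22 0.32 [142. 316.  43.  73.] [ 0.605 -0.519  0.111] 0.185 [136. 146. 148.]
socket_27 0.85 [228. 277.  19.  24.] [ 0.538 -0.283  0.045] 0.063 [134. 142.  22.]
socket_27 0.76 [192. 287.  20.  31.] [ 0.519 -0.366  0.043] 0.063 [146. 148. 150.]
socket_27 0.65 [223. 252.  16.  22.] [ 0.45  -0.25   0.043] 0.063 [141. 143. 146.]
socket_27 0.57 [246. 250.  15.  22.] [ 0.466 -0.183  0.044] 0.063 [ 46. 120.  30.]
socket_27 0.32 [142. 316.  43.  73.] [ 0.605 -0.519  0.111
[... 1844 characters left out ...]
1.05800483e+00,  5.26672464e-02,  1.61285387e+00, -1.67565541e-05,
        1.47598759e+00, -1.19015267e-01]), 'joint_vel': array([-1.64099812e-04, -7.15981854e-04, -1.13110362e-03,  6.46019662e-04,
        1.70278481e-04, -1.92810503e-05]), 'joint_efforts': array([-4.60962547e-04, -3.93568575e+01, -3.70363784e+01, -2.31073518e-04,
        6.44297088e-04, -1.14491252e-05]), 'tool_pos': array([0.23981593, 0.57716757, 0.19285149]), 'tool_rot': array([2.09684640e-05, 1.95617741e-01, 9.80680222e-01, 3.73064099e-05]), 'contact_force': array([ 0.16306063, -0.16072143, -0.10912097]), 'ft_torque': array([ 0.02463701, -0.02325115,  0.00231708]), 'grasp_force': 0.0, 'gripper_width': 0.9980957794367106}
```

View pics/scene.png

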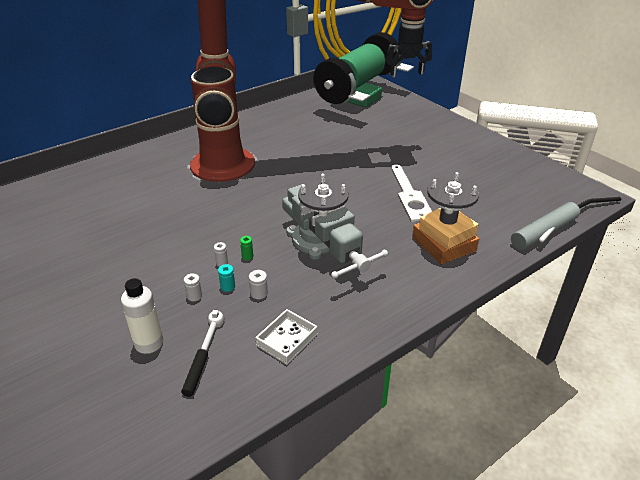

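View pics/top.png

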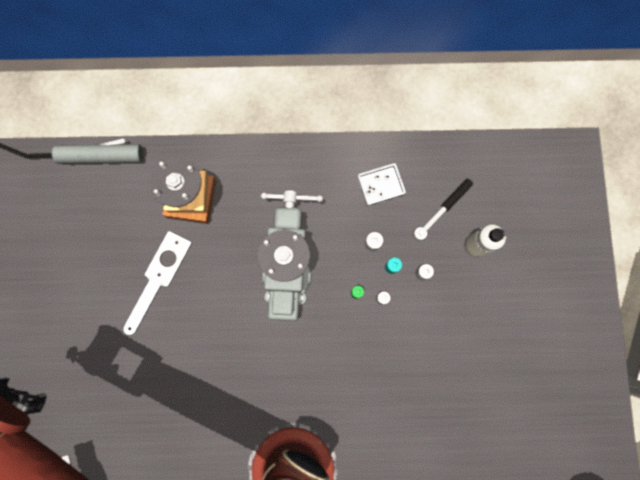

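Top view: the vise hub is at px (284,255), the spare hub at (176,182), and the bar head at (168,258) with its handle end at (130,330). Socket candidates are grey large (375,241), grey medium (426,271), grey small (384,298), turquoise (394,265) and green (358,292). The last two are look-alikes, so I choose grey ones only.

```bash
cat >> h.py <<'E'
from scipy.spatial.transform import Rotation as Ro
def tool():
    s=state(); q=s["tool_rot"]; return s["tool_pos"],Ro.from_quat(q,scalar_first=True),s
def go(target,yaw=None):
    """yaw: world angle of tool x axis (tool down), mod pi; prints turn about tool z (apply first) and then shift in cm"""
    p,R,s=tool(); M=R.as_matrix(); cur=np.arctan2(M[1,0],M[0,0])
    d=0 if yaw is None else (yaw-cur+np.pi/2)%np.pi-np.pi/2
    # level + yaw target
    y=cur+d; T=np.array([[np.cos(y),np.sin(y),0],[np.sin(y),-np.cos(y),0],[0,0,-1]])
    rv=(R.inv()*Ro.from_matrix(T)).as_rotvec()
    sh=T.T@(np.array(target)-p)*100
    print("turn",rv.round(4),"shift after turn cm",sh.round(2),"rows t/s",abs(rv).max()/.12,abs(sh).max()/4.1,"j6",s["joint_pos"][5].round(2),"yaw",round(cur,4))
def circ(P):
    A=np.c_[2*P[:,:2],np.ones(len(P))]; s=np.linalg.lstsq(A,(P[:,:2]**2).sum(1),rcond=None)[0]; return s[:2],np.sqrt(s[2]+s[:2]@s[:2])
E
python3 - <<'E'
from h import *
f=grab_frame("top")
# bar: bright mask
g=f["color"].min(2); m=np.zeros_like(g,bool); m[225:340,115:195]=g[225:340,115:195]>170
n,l,st,ce=cv2.connectedComponentsWithStats(m.astype(np.uint8)); k=1+np.argmax(st[1:,4]); v,u=np.nonzero(l==k)
P=np.array([ray(f,a,b,.01) for a,b in zip(u,v)])[:,:2]
r=cv2.minAreaRect((P*1e4).astype(np.float32)); print("bar rect",np.array(r[0])/1e4,np.array(r[1])/1e4,r[2],st[k])
cn=cv2.boxPoints(r)/1e4; print(cn.round(4))
for n in ["top","scene"]:
    f=grab_frame(n); P,u,v=cloud(f)
    for c in [(.536,.007),(.728,.274)]:
        q=P[(np.hypot(P[:,0]-c[0],P[:,1]-c[1])<.075)&(P[:,2]>.185)]
        z=(q[:,:2]*1000).round(); 
        lab=[]; 
        from scipy.cluster.hierarchy import fcluster,linkage
        L=fcluster(linkage(q[:,:2]),.008,'distance')
        for k in set(L):
            if (L==k).sum()>2: print(n,c,(L==k).sum(),q[L==k].mean(0).round(4),np.ptp(q[L==k],axis=0).round(3))
E
```

```text
bar rect [0.4875459  0.37505708] [0.07487573 0.29896841] 62.637027740478516 [ 123  231   68  104 1879]
[[0.3376 0.4105]
 [0.6031 0.2731]
 [0.6375 0.3396]
 [0.372  0.477 ]]
top (0.536, 0.007) 17 [0.4965 0.0362 0.1967] [0.009 0.009 0.018]
top (0.536, 0.007) 16 [ 0.5081 -0.0331  0.1986] [0.008 0.01  0.01 ]
top (0.536, 0.007) 18 [0.5656 0.0474 0.1959] [0.01  0.009 0.022]
top (0.536, 0.007) 17 [ 0.5775 -0.0216  0.1971] [0.009 0.009 0.013]
top (0.536, 0.007) 112 [0.5366 0.0071 0.1961] [0.027 0.029 0.018]
top (0.728, 0.274) 19 [0.6863 0.2463 0.1966] [0.01  0.007 0.017]
top (0.728, 0.274) 20 [0.7673 0.3055 0.1959] [0.01  0.009 0.015]
top (0.728, 0.274) 20 [0.698  0.3162 0.1949] [0.01  0.009 0.019]
top (0.728, 0.274) 20 [0.7558 0.2355 0.1945] [0.009 0.007 0.018]
top (0.728, 0.274) 155 [0.7266 0.2756 0.1952] [0.036 0.033 0.018]
scene (0.536, 0.007) 22 [ 0.5131 -0.0329  0.1939] [0.012 0.008 0.016]
scene (0.536, 0.007) 26 [0.5715 0.048  0.194 ] [0.011 0.01  0.018]
scene (0.536, 0.007) 25 [0.5023 0.0371 0.1936] [0.008 0.011 0.016]
scene (0.536, 0.007) 24 [ 0.5826 -0.0208  0.1944] [0.012 0.011 0.016]
scene (0.536, 0.007) 93 [0.546  0.006  0.1938] [0.033 0.032 0.017]
scene (0.728, 0.274) 25 [0.6922 0.2474 0.1943] [0.01  0.009 0.017]
scene (0.728, 0.274) 25 [0.7727 0.3063 0.1933] [0.01  0.013 0.018]
scene (0.728, 0.274) 23 [0.7034 0.3172 0.1944] [0.012 0.012 0.019]
scene (0.728, 0.274) 26 [0.7616 0.2365 0.1946] [0.009 0.011 0.016]
scene (0.728, 0.274) 116 [0.735  0.2738 0.1945] [0.035 0.036 0.018]
```

Run:
```python
from h import *
f=grab_frame("wrist"); p,R,s=tool(); M=R.as_matrix()
print("cam in tool",M.T@(-f["R"].T@f["t"]-p),(f["R"]@M).round(3),f["fx"],f["cx"],f["cy"])
go([.49,.372,.23],np.radians(152.6))
```

```text
cam in tool [ 8.35864812e-02  1.27646538e-05 -1.81664221e-01] [[-0.002  1.     0.   ]
 [-0.945 -0.002 -0.326]
 [-0.326 -0.001  0.945]] 422.23193256851675 311.6212738005781 244.27185163245105
turn [0.0001 0.     0.0844] shift after turn cm [-31.65  -6.7   -3.72] rows t/s 0.7031075985596718 7.719785385321338 j6 -0.12 yaw 2.7477
```

>>> jog_arm(moves=[[[8.54,0,0,0,0,0,0.0844],[8.54,-3.96,-0.84,-0.46,0,0,0],[8.54,-3.96,-0.84,-0.46,0,0,0],[8.54,-3.96,-0.84,-0.46,0,0,0],[8.54,-3.96,-0.84,-0.46,0,0,0],[8.54,-3.96,-0.84,-0.46,0,0,0],[8.54,-3.96,-0.84,-0.46,0,0,0],[8.54,-3.96,-0.84,-0.46,0,0,0],[8.54,-3.96,-0.84,-0.46,0,0,0],[6,0,0,0,0,0,0],[6,0,0,0,0,0,0]]])

```text
time: 1.82
tool_pos: [0.4917, 0.3703, 0.2299]
tool_rot: [0.0, 0.239, 0.971, 0.0]
contact_force: [-0.0, -1.1, 0.3]
gripper_width: 0.743
grasp_force: 0.0
```

Run:
```python
from h import *
f=grab_frame("wrist"); cv2.imwrite("pics/w1.png",f["color"]); p,R,s=tool(); print(p,s["time"])
P,u,v=cloud(f); ok=(P[:,2]>.006)&(P[:,2]<.02)&(f["color"][v,u].min(1)>150)
q=P[ok]; print(ok.sum(), np.median(q[:,2]))
m=np.zeros((480,640),np.uint8); m[v[ok],u[ok]]=255; cv2.imwrite("pics/m1.png",m)
cs,h=cv2.findContours(m,cv2.RETR_CCOMP,cv2.CHAIN_APPROX_NONE)
for c,hh in zip(cs,h[0]):
    if len(c)>20:
        w=np.array([ray(f,a,b,.01) for a,b in c[:,0]]); cc,r=circ(w); print(hh[3],len(c),cc.round(4),r.round(4),w.min(0).round(3),w.max(0).round(3))
```

```text
[0.49044918 0.37132657 0.22957504] 1.8667
13748 0.0106001065122726
-1 55 [0.5688 0.049 ] 0.0111 [0.554 0.042 0.01 ] [0.583 0.059 0.01 ]
-1 36 [0.5469 0.0483] 0.0066 [0.541 0.042 0.01 ] [0.556 0.056 0.01 ]
-1 37 [0.5336 0.0587] 0.0042 [0.528 0.054 0.01 ] [0.54  0.063 0.01 ]
-1 52 [0.5164 0.0653] 0.0062 [0.506 0.06  0.01 ] [0.527 0.068 0.01 ]
-1 32 [0.4978 0.0643] 0.0049 [0.49  0.063 0.01 ] [0.504 0.068 0.01 ]
-1 32 [0.4883 0.0534] 0.003 [0.484 0.05  0.01 ] [0.493 0.057 0.01 ]
-1 25 [0.4655 0.0417] 0.0033 [0.462 0.039 0.01 ] [0.469 0.045 0.01 ]
-1 185 [0.4589 0.0548] 0.018 [0.433 0.035 0.01 ] [0.489 0.067 0.01 ]
-1 723 [0.4955 0.372 ] 0.0962 [0.356 0.276 0.01 ] [0.636 0.451 0.01 ]
107 32 [0.6039 0.3156] 0.0064 [0.598 0.309 0.01 ] [0.61  0.322 0.01 ]
107 134 [0.5597 0.3385] 0.0248 [0.535 0.313 0.01 ] [0.585 0.364 0.01 ]
107 37 [0.5157 0.3613] 0.0066 [0.509 0.355 0.01 ] [0.522 0.368 0.01 ]
107 34 [0.3711 0.4363] 0.0051 [0.366 0.431 0.01 ] [0.377 0.442 0.01 ]
```

View pics/w1.png

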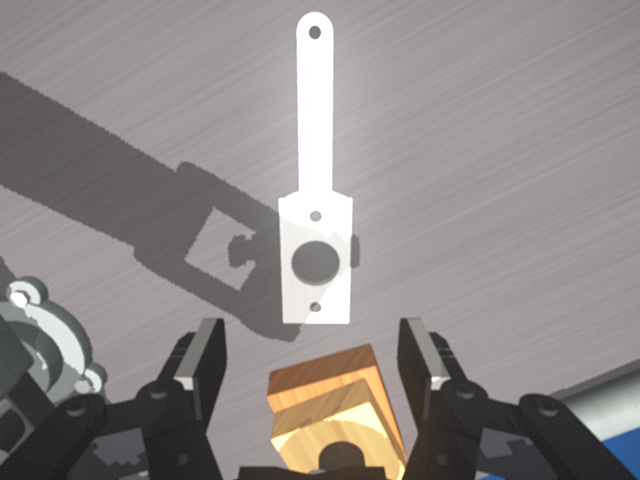

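The wrist view shows the bar's big hole at px (315,262), stud holes at (315,216) and (315,307), and the handle pointing up in the image. Hole fits give origin (0.5597, 0.3385) with the axis at 152.6°.

Run:
```python
from h import *
go([.4842,.3776,.003],np.radians(152.6))
```

```text
turn [ 0.0001 -0.0006 -0.0016] shift after turn cm [ 0.84  0.27 22.66] rows t/s 0.01304073791266199 5.526220547899623 j6 -0.56 yaw 2.6618
```

>>> jog_arm(moves=[[[5,0.84,0.27,3.5,0,0,0],[5,0,0,3.5,0,0,0],[5,0,0,3.5,0,0,0],[5,0,0,3.5,0,0,0],[5,0,0,3.5,0,0,0],[5,0,0,2.5,0,0,0],[5,0,0,1.5,0,0,0],[5,0,0,0.8,0,0,0],[5,0,0,0.35,0,0,0],[5,0,0,0,0,0,0],[0,0,0,0,0,0,0],[0,0,0,0,0,0,0],[0,0,0,0,0,0,0],[0,0,0,0,0,0,0],[0,0,0,0,0,0,0]]])

```text
time: 3.12
tool_pos: [0.4844, 0.3782, 0.0039]
tool_rot: [0.0, 0.237, 0.972, 0.0]
contact_force: [0.0, 1.0, -0.4]
gripper_width: -0.003
grasp_force: 0.0
```

Run:
```python
from h import *
f=grab_frame("wrist"); cv2.imwrite("pics/w2.png",f["color"]); p,R,s=tool(); print(p,s["time"],s["gripper_width"],s["grasp_force"],s["contact_force"])
```

```text
[0.48426749 0.37807861 0.00365484] 3.1667 0.0024750020736438497 0.0 [ 0.14334559 -0.36664623  0.59914531]
```

View pics/w2.png

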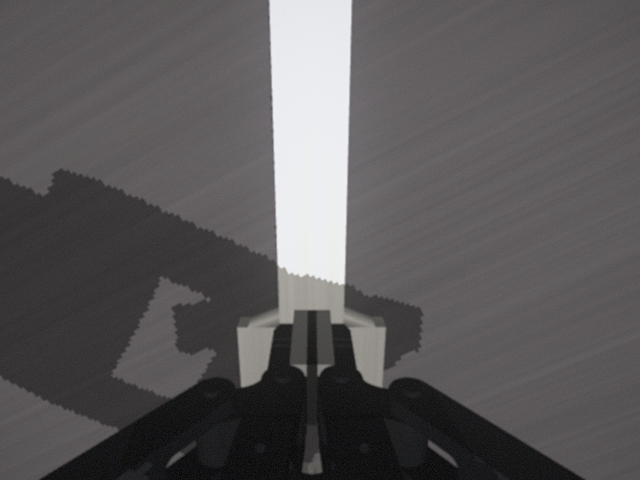

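The wrist view shows the fingers shut on top of the handle at px (312,340), so the tips sit higher than assumed. I'll reopen just wider than the handle and feel downward.

>>> jog_arm(moves=[[[3.8,0,0,-0.2,0,0,0],[3.8,0,0,0,0,0,0],[3.8,0,0,0,0,0,0],[3.8,0,0,0,0,0,0],[3.8,0,0,0.3,0,0,0],[3.8,0,0,0.2,0,0,0],[3.8,0,0,0.2,0,0,0],[3.8,0,0,0.0,0,0,0]]])

```text
time: 3.83
tool_pos: [0.4834, 0.3776, -0.0028]
tool_rot: [-0.001, 0.237, 0.972, -0.001]
contact_force: [-0.6, 0.1, -0.7]
gripper_width: 0.446
grasp_force: 0.0
```

Run:
```python
from h import *
f=grab_frame("wrist"); p,R,s=tool(); print(p,s["contact_force"],s["gripper_width"]*8.54)
# finger tip height from depth
P,u,v=cloud(f); T=R.as_matrix(); L=(P-p)@T
# tip: points near tool x front (|y|<.05), dark
for a,b in [(-.04,-.012),(.012,.04)]:
    ok=(L[:,0]>-.02)&(L[:,0]<.02)&(L[:,1]>a)&(L[:,1]<b)&(P[:,2]>.015)&(P[:,2]<.06)
    q=P[ok]; print(ok.sum(),np.percentile(q[:,2],[0,5,20,50]).round(4) if ok.sum() else 0, np.percentile(L[ok][:,1],[0,50,100]).round(4) if ok.sum() else 0)
    ok=(L[:,0]>-.012)&(L[:,0]<.012)&(L[:,1]>a-.02)&(L[:,1]<b+.02); print(np.histogram(P[ok][:,2],bins=np.arange(-.006,.06,.006)))
```

```text
[ 0.4835245   0.37770288 -0.00251574] [ 0.90109476 -0.94872839  0.18364696] 3.803147154233895
1417 [0.0372 0.041  0.0456 0.0517] [-0.0331 -0.0219 -0.019 ]
(array([ 862, 3632, 2506,   11,    0,    0,    0,   96,  341,  449]), array([-0.006,  0.   ,  0.006,  0.012,  0.018,  0.024,  0.03 ,  0.036,
        0.042,  0.048,  0.054]))
1409 [0.0366 0.0411 0.0456 0.0515] [0.0185 0.0215 0.0325]
(array([ 911, 3495, 2575,    9,    0,    0,    0,  101,  339,  465]), array([-0.006,  0.   ,  0.006,  0.012,  0.018,  0.024,  0.03 ,  0.036,
        0.042,  0.048,  0.054]))
```

>>> jog_arm(moves=[[[3.8,0,0,0.2,0,0,0],[3.8,0,0,0.1,0,0,0],[3.8,0,0,0.1,0,0,0],[3.8,0,0,0,0,0,0]]])

```text
time: 4.22
tool_pos: [0.4838, 0.3778, -0.0062]
tool_rot: [-0.0, 0.237, 0.972, -0.0]
contact_force: [0.3, -0.9, -1.0]
gripper_width: 0.448
grasp_force: 0.0
```

>>> jog_arm(moves=[[[3.8,0,0,0.1,0,0,0],[3.8,0,0,0.1,0,0,0],[3.8,0,0,0,0,0,0]]])

```text
time: 4.47
tool_pos: [0.4838, 0.3779, -0.0081]
tool_rot: [-0.0, 0.237, 0.972, -0.0]
contact_force: [0.2, 0.6, -0.5]
gripper_width: 0.448
grasp_force: 0.0
```

>>> jog_arm(moves=[[[3.8,0,0,0.1,0,0,0],[3.8,0,0,0.1,0,0,0],[3.8,0,0,0,0,0,0]]])

```text
time: 4.72
tool_pos: [0.4838, 0.3779, -0.0101]
tool_rot: [-0.0, 0.237, 0.972, -0.0]
contact_force: [0.3, 0.3, 0.4]
gripper_width: 0.445
grasp_force: 0.0
```

>>> jog_arm(moves=[[[3.8,0,0,0.1,0,0,0],[3.8,0,0,0.1,0,0,0],[3.8,0,0,0,0,0,0]]])

```text
time: 4.97
tool_pos: [0.4838, 0.3779, -0.0122]
tool_rot: [-0.0, 0.237, 0.972, -0.0]
contact_force: [0.1, -0.3, -0.5]
gripper_width: 0.448
grasp_force: 0.0
```

Try closing here.

>>> jog_arm(moves=[[[2.0,0,0,0,0,0,0],[2.0,0,0,0,0,0,0],[2.0,0,0,0,0,0,0],[2.0,0,0,0,0,0,0]]])

```text
time: 5.3
tool_pos: [0.484, 0.378, -0.0118]
tool_rot: [0.0, 0.237, 0.972, 0.0]
contact_force: [0.2, -0.1, 0.1]
gripper_width: 0.234
grasp_force: 0.0
```

Run:
```python
from h import *
f=grab_frame("wrist"); cv2.imwrite("pics/w3.png",f["color"]); p,R,s=tool(); print(p)
P,u,v=cloud(f); L=(P-p)@R.as_matrix(); D=np.full((480,640,3),np.nan); D[v,u]=L
for r in range(260,480,12): print(r,[tuple((D[r,c]*1000).round().tolist()) for c in (265,285,300,312,325,340)])
```

```text
[ 0.48395795  0.37799169 -0.01182577]
260 [(18.0, -20.0, -12.0), (22.0, -11.0, -23.0), (22.0, -5.0, -22.0), (nan, nan, nan), (22.0, 5.0, -22.0), (22.0, 11.0, -23.0)]
272 [(13.0, -20.0, -13.0), (16.0, -11.0, -22.0), (16.0, -5.0, -22.0), (17.0, 0.0, -23.0), (17.0, 5.0, -23.0), (16.0, 12.0, -22.0)]
284 [(6.0, -21.0, -12.0), (11.0, -11.0, -22.0), (11.0, -5.0, -22.0), (11.0, 0.0, -22.0), (11.0, 5.0, -23.0), (11.0, 12.0, -22.0)]
296 [(1.0, -21.0, -12.0), (5.0, -11.0, -22.0), (6.0, -5.0, -22.0), (6.0, 0.0, -23.0), (6.0, 5.0, -23.0), (6.0, 12.0, -23.0)]
308 [(-5.0, -21.0, -13.0), (-0.0, -11.0, -22.0), (0.0, -5.0, -22.0), (-0.0, 0.0, -21.0), (-0.0, 6.0, -22.0), (nan, nan, nan)]
320 [(10.0, -16.0, -51.0), (4.0, -10.0, -40.0), (-5.0, -5.0, -23.0), (-6.0, 0.0, -22.0), (-6.0, 6.0, -22.0), (10.0, 10.0, -51.0)]
332 [(10.0, -16.0, -58.0), (-0.0, -10.0, -41.0), (-11.0, -5.0, -23.0), (-12.0, 0.0, -22.0), (-12.0, 6.0, -22.0), (6.0, 10.0, -52.0)]
344 [(10.0, -15.0, -66.0), (-3.0, -10.0, -44.0), (-18.0, -5.0, -22.0), (-17.0, 0.0, -23.0), (-18.0, 6.0, -22.0), (2.0, 10.0, -53.0)]
356 [(10.0, -14.0, -72.0),
[... 765 characters left out ...]
.0), (nan, nan, nan)]
428 [(17.0, -10.0, -109.0), (-63.0, -13.0, -22.0), (-72.0, -6.0, -13.0), (-72.0, -0.0, -12.0), (-73.0, 6.0, -11.0), (-64.0, 13.0, -22.0)]
440 [(15.0, -10.0, -111.0), (-80.0, -14.0, -12.0), (-80.0, -6.0, -12.0), (-80.0, -0.0, -12.0), (-80.0, 7.0, -12.0), (-80.0, 14.0, -12.0)]
452 [(17.0, -9.0, -115.0), (-87.0, -14.0, -12.0), (-86.0, -6.0, -13.0), (-88.0, -0.0, -12.0), (-87.0, 7.0, -12.0), (-87.0, 14.0, -12.0)]
464 [(16.0, -9.0, -118.0), (-96.0, -14.0, -12.0), (-96.0, -6.0, -12.0), (-94.0, -0.0, -13.0), (-95.0, 7.0, -13.0), (-95.0, 14.0, -13.0)]
476 [(15.0, -9.0, -119.0), (9.0, -6.0, -114.0), (9.0, -2.0, -114.0), (9.0, 0.0, -114.0), (8.0, 3.0, -114.0), (9.0, 6.0, -114.0)]
```

View pics/w3.png

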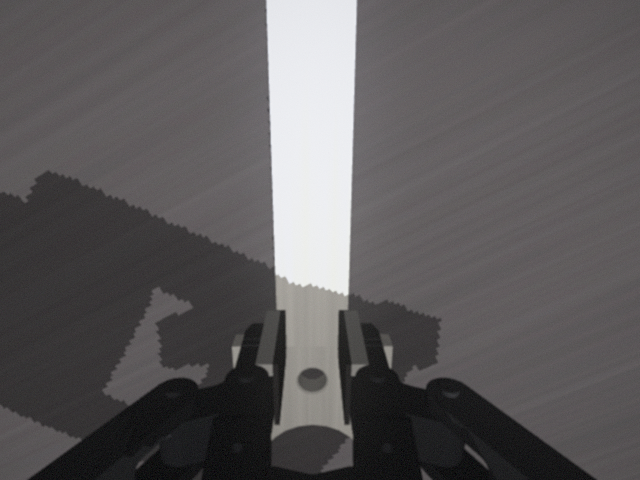

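The wrist view shows the fingertips (px 275,310 and 350,310) hovering well above the handle. By projection they are about 42 mm short of the reported TCP, so I'll descend further, feeling for the bench.

>>> jog_arm(moves=[[[4.2,0,0,0,0,0,0],[4.2,0,0,0,0,0,0],[4.2,0,0,0,0,0,0],[4.2,0,0,0.6,0,0,0],[4.2,0,0,0.6,0,0,0],[4.2,0,0,0.5,0,0,0],[4.2,0,0,0.3,0,0,0],[4.2,0,0,0.1,0,0,0],[4.2,0,0,0,0,0,0]]])

```text
time: 6.1
tool_pos: [0.4835, 0.3777, -0.0337]
tool_rot: [-0.0, 0.237, 0.972, -0.0]
contact_force: [-0.1, 0.5, 0.5]
gripper_width: 0.489
grasp_force: 0.0
```

>>> jog_arm(moves=[[[4.2,0,0,0.2,0,0,0],[4.2,0,0,0.1,0,0,0],[4.2,0,0,0.1,0,0,0],[4.2,0,0,0,0,0,0]]])

```text
time: 6.43
tool_pos: [0.4839, 0.3779, -0.037]
tool_rot: [-0.0, 0.237, 0.972, -0.0]
contact_force: [-0.4, 0.3, -0.2]
gripper_width: 0.489
grasp_force: 0.0
```

Run:
```python
from h import *
f=grab_frame("wrist"); cv2.imwrite("pics/w4.png",f["color"]); p,R,s=tool(); print(p,s["contact_force"],s["gripper_width"]*8.54)
```

```text
[ 0.48391094  0.3779623  -0.03689044] [-0.41050904  0.68085065 -0.62408206] 4.183048924319024
```

View pics/w4.png

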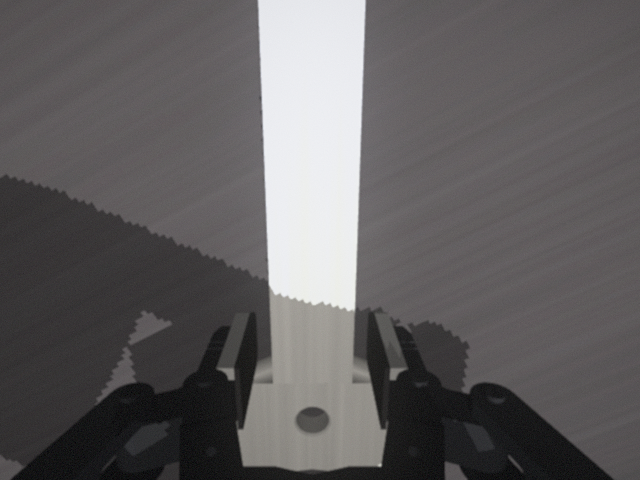

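Pads straddle the handle (px 252,313 and 375,313), with the tips about 10 mm above the bench. Descend 6 mm and close.

>>> jog_arm(moves=[[[4.2,0,0,0.3,0,0,0],[4.2,0,0,0.2,0,0,0],[4.2,0,0,0.1,0,0,0],[2.0,0,0,0,0,0,0],[2.0,0,0,0,0,0,0],[2.0,0,0,0,0,0,0],[2.0,0,0,0,0,0,0]]])

```text
time: 7.07
tool_pos: [0.4863, 0.3792, -0.0387]
tool_rot: [0.002, 0.237, 0.972, 0.001]
contact_force: [-4.4, -3.1, 17.8]
gripper_width: 0.332
grasp_force: 66.9
```

Gripped at 28 mm. Lift and check, then plan a viewing pose beside the hub.

>>> jog_arm(moves=[[[2.0,0,0,-0.5,0,0,0],[2.0,0,0,-1.5,0,0,0],[2.0,0,0,-3.5,0,0,0],[2.0,0,0,-4,0,0,0],[2.0,0,0,-4,0,0,0],[2.0,0,0,-4,0,0,0],[2.0,0,0,-4,0,0,0],[2.0,0,0,-4,0,0,0],[2.0,0,0,-4,0,0,0],[2.0,0,0,-4,0,0,0],[2.0,0,0,0,0,0,0]]])

```text
time: 7.98
tool_pos: [0.4868, 0.3798, 0.3023]
tool_rot: [0.005, 0.237, 0.972, 0.005]
contact_force: [0.2, 1.0, -0.7]
gripper_width: 0.329
grasp_force: 60.3
```

Run:
```python
from h import *
go([.577,.085,.30],np.radians(144.5)); print(tool()[2]["contact_force"],tool()[2]["grasp_force"])
```

```text
turn [0.0134 0.0069 0.1415] shift after turn cm [-24.46 -18.76   0.23] rows t/s 1.178804154135375 5.966135385402181 j6 -0.55 yaw 2.6634
[ 0.1892885   1.0169358  -0.70204725] 60.319626331329346
```

>>> jog_arm(moves=[[[2.0,0,0,0,0,0,0.0707],[2.0,0,0,0,0,0,0.0708],[2.0,-3.06,-2.34,0,0,0,0],[2.0,-3.06,-2.34,0,0,0,0],[2.0,-3.06,-2.34,0,0,0,0],[2.0,-3.06,-2.34,0,0,0,0],[2.0,-3.06,-2.34,0,0,0,0],[2.0,-3.06,-2.34,0,0,0,0],[2.0,-3.06,-2.34,0,0,0,0],[2.0,-3.06,-2.34,0,0,0,0],[2.0,0,0,0,0,0,0],[2.0,0,0,0,0,0,0],[2.0,0,0,0,0,0,0]]])

```text
time: 9.07
tool_pos: [0.5737, 0.0835, 0.29]
tool_rot: [-0.002, 0.305, 0.952, -0.0]
contact_force: [0.0, 0.4, -3.5]
gripper_width: 0.33
grasp_force: 60.5
```

Run:
```python
from h import *
f=grab_frame("wrist"); cv2.imwrite("pics/w5.png",f["color"]); np.save("w5.npy",f["depth"]); p,R,s=tool(); print(p,R.as_quat(scalar_first=True),s["contact_force"],s["ft_torque"])
go([.577,.085,.30],np.radians(144.5))
P,u,v=cloud(f); L=(P-p)@R.as_matrix()
from scipy.cluster.hierarchy import fcluster,linkage
c=(.539,.0075)
q=P[(np.hypot(P[:,0]-c[0],P[:,1]-c[1])<.075)&(P[:,2]>.1825)&(P[:,2]<.22)][::1]
C=fcluster(linkage(q[::2,:2]),.006,'distance'); q=q[::2]
for k in set(C):
    w=q[C==k]
    if len(w)>5:
        t=w[w[:,2]>np.percentile(w[:,2],98)-.003]; print(len(w),w.mean(0).round(4),"top",t.mean(0).round(4),np.ptp(t,axis=0).round(4))
b=(L[:,2]>-.09)&(L[:,2]<-.02)&(P[:,2]>.28); m=np.zeros((480,640),np.uint8); m[v[b],u[b]]=255
print("bar top z in tool",np.median(L[b&(L[:,0]<.0)&(abs(L[:,1])<.012)],0), np.median(L[b&(L[:,0]>.02)&(abs(L[:,1])<.012)],0))
```

```text
[0.57375274 0.08414709 0.29049722] [-1.26814847e-03  3.04569368e-01  9.52489303e-01 -1.41482258e-04] [-0.08916332  0.64974368 -4.09327373] [ 0.03882569  0.13432226 -0.0069485 ]
turn [-0.001  -0.0023  0.0006] shift after turn cm [-0.21  0.26 -0.95] rows t/s 0.019410778723668913 0.2317750636734816 j6 -0.93 yaw 2.5226
40 [0.567  0.0476 0.1967] top [0.5679 0.047  0.1989] [0.008  0.0059 0.0035]
151 [ 0.511  -0.0301  0.1945] top [ 0.511  -0.0312  0.1992] [0.0091 0.009  0.0036]
128 [ 0.5798 -0.0191  0.1945] top [ 0.5804 -0.0204  0.1989] [0.0095 0.0098 0.0036]
137 [0.4998 0.0392 0.196 ] top [0.4998 0.0381 0.1994] [0.009  0.0093 0.0032]
708 [0.5394 0.0112 0.1947] top [0.5401 0.0091 0.1986] [0.0165 0.0164 0.0038]
bar top z in tool [-2.67089565e-02 -3.00500769e-05 -4.83154541e-02] [ 7.20721176e-02  4.82283519e-05 -4.93400188e-02]
```

View pics/w5.png

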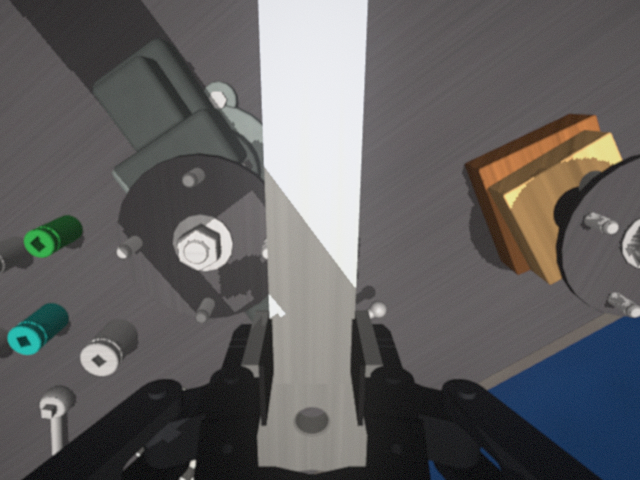

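The wrist view shows the clamped hub at px (198,245) with its studs at (130,247), (193,177), (265,248) and (205,310). The bar's stud hole at (312,420) gives a bar origin of tool x = −85 mm, with no yaw error. Hub centre is (0.5400, 0.0088), stud axis 144.03°.

Run:
```python
from h import *
go([.4712,.0587,.18],np.radians(144.03))
```

```text
turn [-0.0011 -0.0023  0.0088] shift after turn cm [ 6.81 -8.08 11.05] rows t/s 0.07351530012978978 2.6950542046192014 j6 -0.93 yaw 2.5226
```

>>> jog_arm(moves=[[[2.0,1.7,-2.02,0,0,-0.0023,0.0088],[2.0,1.7,-2.02,0,0,0,0],[2.0,1.7,-2.02,0,0,0,0],[2.0,1.7,-2.02,1.5,0,0,0],[2.0,0,0,2.7,0,0,0],[2.0,0,0,2.7,0,0,0],[2.0,0,0,2.2,0,0,0],[2.0,0,0,1.5,0,0,0],[2.0,0,0,0.4,0,0,0],[2.0,0,0,0,0,0,0],[2.0,0,0,0,0,0,0]]])

```text
time: 10.03
tool_pos: [0.4725, 0.0584, 0.1827]
tool_rot: [0.002, 0.308, 0.951, -0.0]
contact_force: [-0.3, -0.1, -4.0]
gripper_width: 0.329
grasp_force: 60.8
```

Run:
```python
from h import *
go([.4712,.0587,.1367],np.radians(144.03)); f=grab_frame("wrist"); cv2.imwrite("pics/w6.png",f["color"]); p,R,s=tool(); print(p,s["contact_force"])
for n in ("top","scene"):
    g=grab_frame(n); P,u,v=cloud(g); ok=(np.hypot(P[:,0]-.54,P[:,1]-.009)<.055)&(P[:,2]>.185)
    from scipy.cluster.hierarchy import fcluster,linkage
    q=P[ok]; C=fcluster(linkage(q),.008,'distance')
    for k in set(C):
        if (C==k).sum()>4: print(n,(C==k).sum(),q[C==k].mean(0).round(4),q[C==k].max(0).round(3))
```

```text
turn [0.0006 0.0031 0.0008] shift after turn cm [ 0.12 -0.05  4.6 ] rows t/s 0.02560136346360093 1.1231303875883292 j6 -0.98 yaw 2.5146
[0.47307085 0.05818928 0.18359549] [-0.38654047 -0.31832543 -3.14884041]
top 272 [0.4969 0.0179 0.5278] [0.508 0.051 0.542]
top 17 [0.5655 0.0473 0.1984] [0.571 0.052 0.203]
top 12 [ 0.5085 -0.032   0.1988] [ 0.512 -0.028  0.202]
top 90 [0.5376 0.005  0.1963] [0.55  0.017 0.203]
top 584 [ 0.5517 -0.0083  0.2325] [0.594 0.038 0.239]
scene 1389 [0.5019 0.0271 0.4645] [0.516 0.057 0.545]
scene 22 [ 0.5128 -0.033   0.1938] [ 0.517 -0.028  0.201]
scene 27 [0.5716 0.0479 0.1938] [0.576 0.055 0.202]
scene 23 [0.5016 0.0374 0.1939] [0.507 0.042 0.201]
scene 20 [ 0.5829 -0.0205  0.1949] [ 0.586 -0.016  0.202]
scene 510 [0.54   0.0096 0.2329] [0.594 0.058 0.238]
```

>>> jog_arm(moves=[[[2.0,0.1,-0.04,0,0,0.003,0],[2.0,0,0,1.0,0,0,0],[2.0,0,0,0.7,0,0,0],[2.0,0,0,0.3,0,0,0],[2.0,0,0,0,0,0,0],[2.0,0,0,0,0,0,0]]])

```text
time: 10.68
tool_pos: [0.4707, 0.0579, 0.1612]
tool_rot: [-0.001, 0.309, 0.951, -0.0]
contact_force: [0.5, -0.8, -3.5]
gripper_width: 0.329
grasp_force: 60.8
```

Run:
```python
from h import *
go([.4712,.0587,.1367],np.radians(144.03)); p,R,s=tool(); print(p,s["contact_force"])
f=grab_frame("wrist"); cv2.imwrite("pics/w6.png",f["color"][160:480,140:500])
```

```text
turn [-0.0008 -0.0018 -0.0008] shift after turn cm [0.01 0.09 2.45] rows t/s 0.015286052459687349 0.5977804603066699 j6 -0.98 yaw 2.513
[0.47074016 0.05787749 0.161209  ] [ 0.54307653 -0.76305219 -3.52898307]
```

View pics/w6.png

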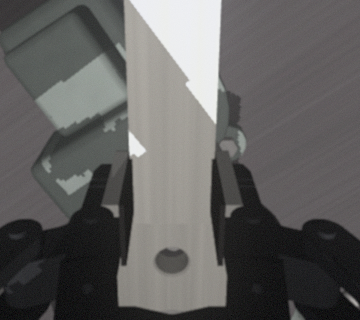

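The crop shows the stud tip inside the bar's stud hole at (172,250). Lower gently.

>>> jog_arm(moves=[[[2.0,0,0.06,0.3,0,0,0],[2.0,0,0,0.3,0,0,0],[2.0,0,0,0.2,0,0,0],[2.0,0,0,0,0,0,0]]])

```text
time: 11.07
tool_pos: [0.4711, 0.0584, 0.1533]
tool_rot: [-0.001, 0.309, 0.951, -0.0]
contact_force: [-0.6, 0.8, -3.1]
gripper_width: 0.327
grasp_force: 60.8
```

>>> jog_arm(moves=[[[2.0,0,0,0.4,0,0,0],[2.0,0,0,0.4,0,0,0],[2.0,0,0,0.3,0,0,0],[2.0,0,0,0.2,0,0,0],[2.0,0,0,0.1,0,0,0],[2.0,0,0,0.0,0,0,0]]])

```text
time: 11.57
tool_pos: [0.4713, 0.0584, 0.1395]
tool_rot: [-0.001, 0.309, 0.951, 0.0]
contact_force: [-0.3, -0.0, -3.2]
gripper_width: 0.329
grasp_force: 60.8
```

>>> jog_arm(moves=[[[2.0,0,0,0.1,0,0,0],[2.0,0,0,0.1,0,0,0],[2.0,0,0,0.1,0,0,0],[2.0,0,0,0,0,0,0]]])

```text
time: 11.9
tool_pos: [0.4716, 0.0584, 0.137]
tool_rot: [-0.0, 0.309, 0.951, 0.0]
contact_force: [-0.7, -0.4, -3.0]
gripper_width: 0.323
grasp_force: 60.9
```

>>> jog_arm(moves=[[[2.0,0,0,0.1,0,0,0],[2.0,0,0,0.1,0,0,0],[2.0,0,0,0,0,0,0]]])

```text
time: 12.15
tool_pos: [0.4718, 0.0584, 0.1363]
tool_rot: [0.0, 0.309, 0.951, 0.0]
contact_force: [-4.0, 0.5, 3.0]
gripper_width: 0.331
grasp_force: 61.6
```

Seated (contact). Release and retreat.

>>> jog_arm(moves=[[[4.5,0,0,0,0,0,0],[4.5,0,0,0,0,0,0],[4.5,0,0,0,0,0,0],[4.5,0,0,-0.5,0,0,0],[4.5,0,0,-1.5,0,0,0],[4.5,0,0,-3,0,0,0],[6.0,0,0,-4,0,0,0],[6.0,0,0,-4,0,0,0],[6.0,0,0,-4,0,0,0],[6.0,0,0,0,0,0,0],[6.0,0,0,0,0,0,0]]])

```text
time: 13.07
tool_pos: [0.4733, 0.0583, 0.3093]
tool_rot: [0.003, 0.309, 0.951, 0.001]
contact_force: [-0.6, 0.6, -1.5]
gripper_width: 0.709
grasp_force: 0.0
```

Run:
```python
from h import *
p,R,s=tool(); print(p,s["contact_force"])
f=grab_frame("wrist"); P,u,v=cloud(f); a=np.radians(144.03); ex=np.array([np.cos(a),np.sin(a)]); 
h=(P[:,:2]-[.54,.0088]); X=h@ex; Y=h@[-ex[1],ex[0]]
for x0,x1 in [(.065,.09),(.09,.12),(.12,.16),(.16,.2)]:
    ok=(X>x0)&(X<x1)&(abs(Y)<.01)&(P[:,2]>.15)&(P[:,2]<.2); print("wrist",x0,ok.sum(),np.median(P[ok,2]) if ok.sum() else 0)
g=grab_frame("top"); cv2.imwrite("pics/t2.png",cv2.resize(g["color"][190:330,200:460],None,fx=3,fy=3,interpolation=cv2.INTER_CUBIC))
for r in regions_of("bar",g)[:2]: print(r["p"],r["rect"])
for n in ("top","scene"):
    g=grab_frame(n); P,u,v=cloud(g); h=(P[:,:2]-[.54,.0088]); X=h@ex; Y=h@[-ex[1],ex[0]]
    for nm,w in (("head",(X>-.066)&(X<.066)&(abs(Y)<.033)&(abs(Y)>.026)),("far",(X<-.058)&(X>-.067)&(abs(Y)<.03)),("near",(X>.058)&(X<.067)&(abs(Y)<.03)),("hdl",(X>.17)&(X<.22)&(abs(Y)<.012))):
        ok=w&(P[:,2]>.15)&(P[:,2]<.22); print(n,nm,ok.sum(),np.median(P[ok,2]).round(4) if ok.sum() else 0)
```

```text
[0.47329341 0.05828907 0.30926687] [-0.58180411  0.56981295 -1.50695122]
wrist 0.065 853 0.18543476247821386
wrist 0.09 1105 0.18538896463160964
wrist 0.12 1646 0.18536310716623927
wrist 0.16 1913 0.18526064282870883
0.95 [268.6, 275.8, 84.6, 99.6]
0.69 [176.4, 183.7, 56.3, 48.2]
top head 211 0.1854
top far 90 0.1864
top near 24 0.1862
top hdl 172 0.1855
scene head 171 0.1865
scene far 114 0.1826
scene near 34 0.1866
scene hdl 78 0.1863
```

View pics/t2.png

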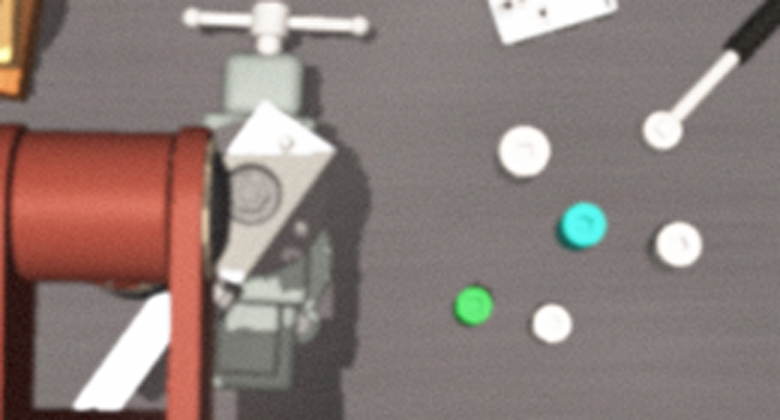

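The zoomed top view shows the bar on the vise hub, with the nut at (255,195) centred in the hole and the bar top level at 185 mm. The medium grey socket is at (678,244). Next I'll look closely at it and get the nut's orientation from the earlier frame.

Run:
```python
from h import *
go([.505,-.362,.20],np.radians(144.03))
# nut orientation from w5
d=np.load("w5.npy"); p=np.array([0.57375274,0.08414709,0.29049722]); M=Ro.from_quat([-1.26814847e-03,3.04569368e-01,9.52489303e-01,-1.41482258e-04],scalar_first=True).as_matrix()
C=np.array([[-.002,1,0],[-.945,-.002,-.326],[-.326,-.001,.945]]); v,u=np.nonzero(d>0); z=d[v,u]
c=np.stack([(u-311.62)/422.23*z,(v-244.27)/422.23*z,z],-1); L=c@C+[.0836,0,-.1817]; P=L@M.T+p
h=P[:,:2]-[.5401,.0091]; r=np.hypot(*h.T); th=np.degrees(np.arctan2(h[:,1],h[:,0]))
ok=(r<.022)&(P[:,2]>.1815)&(P[:,2]<.1965); print(ok.sum())
for a in range(-180,180,15):
    k=ok&(abs((th-a+180)%360-180)<7.5)
    print(a,k.sum(),np.percentile(r[k],95).round(4) if k.sum()>3 else None,end="; ")
```

```text
turn [-0.002  -0.0036 -0.0007] shift after turn cm [-27.46 -32.01  10.28] rows t/s 0.03041242793054306 7.8078595376974915 j6 -0.98 yaw 2.5131
975
-180 41 0.0135; -165 45 0.0146; -150 36 0.0154; -135 21 0.0134; -120 17 0.0131; -105 24 0.014; -90 24 0.0147; -75 16 0.0129; -60 16 0.013; -45 20 0.0135; -30 29 0.0147; -15 21 0.0134; 0 24 0.0134; 15 30 0.0145; 30 59 0.0153; 45 51 0.0139; 60 48 0.0135; 75 62 0.0147; 90 80 0.0152; 105 69 0.0139; 120 68 0.0135; 135 75 0.0148; 150 59 0.0151; 165 40 0.0138;
```

>>> jog_arm(moves=[[[6,-2.1,-2.46,0,0,-0.003,0],[6,-2.11,-2.46,0,0,0,0],[6,-2.11,-2.46,0,0,0,0],[6,-2.11,-2.46,0,0,0,0],[6,-2.11,-2.46,0,0,0,0],[6,-2.11,-2.46,0,0,0,0],[6,-2.11,-2.46,0,0,0,0],[6,-2.11,-2.46,0,0,0,0],[6,-2.11,-2.46,1,0,0,0],[6,-2.11,-2.46,2,0,0,0],[6,-2.11,-2.46,2,0,0,0],[6,-2.11,-2.46,2,0,0,0],[6,-2.11,-2.46,2,0,0,0],[6,0,0,1.3,0,0,0],[6,0,0,0,0,0,0],[6,0,0,0,0,0,0]]])

```text
time: 14.65
tool_pos: [0.5047, -0.3605, 0.2004]
tool_rot: [-0.001, 0.309, 0.951, 0.001]
contact_force: [0.4, 1.0, 0.7]
gripper_width: 0.704
grasp_force: 0.0
```

Run:
```python
from h import *
p,R,s=tool(); print(p)
f=grab_frame("wrist"); cv2.imwrite("pics/w7.png",f["color"])
P,u,v=cloud(f); ok=(P[:,2]>.052)&(P[:,2]<.068); m=np.zeros((480,640),np.uint8); m[v[ok],u[ok]]=255
n,l,st,ce=cv2.connectedComponentsWithStats(m)
D=np.zeros((480,640)); D[v,u]=P[:,2]
for k in range(1,n):
    if st[k,4]>150:
        mk=(l==k)&(D>.0575); cs,_=cv2.findContours(mk.astype(np.uint8),cv2.RETR_EXTERNAL,cv2.CHAIN_APPROX_NONE); c=max(cs,key=len)
        z=np.median(D[mk]); w=np.array([ray(f,a,b,z) for a,b in c[:,0]]); cc,r=circ(w)
        print(k,st[k,4],ce[k].round(),"circle",cc.round(4),(2e3*r).round(1),"z",z.round(4),"col",f["color"][l==k].mean(0).round())
go([.505,-.362,.20])
```

```text
[ 0.50466791 -0.36054633  0.20035677]
1 927 [483.  13.] circle [ 0.4588 -0.1825] 23.9 z 0.0604 col [101. 204.  76.]
2 1425 [387.  45.] circle [ 0.4396 -0.2479] 30.2 z 0.0604 col [181. 183. 186.]
3 1676 [413. 172.] circle [ 0.5259 -0.28  ] 36.2 z 0.0604 col [235. 240.  78.]
4 2303 [512. 203.] circle [ 0.5925 -0.2299] 42.4 z 0.0603 col [236. 237. 238.]
5 1513 [311. 214.] circle [ 0.5065 -0.3624] 36.2 z 0.0604 col [232. 233. 235.]
6 368 [247. 355.] circle [ 0.5807 -0.5002] 40.6 z 0.0625 col [130. 142. 145.]
turn [0.0004 0.0012 0.    ] shift after turn cm [-0.03 -0.13  0.23] rows t/s 0.010087810328790029 0.05642841361661315 j6 -1.68 yaw 2.5138
```

View pics/w7.png

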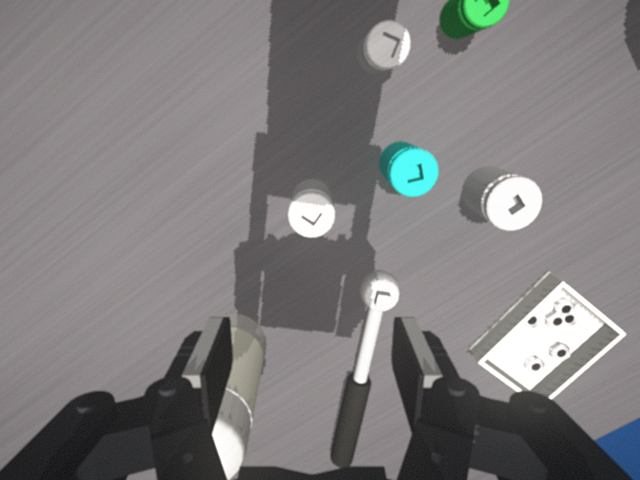

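The wrist view shows socket_27 (grey) at px (311,214), Ø36. Turquoise is at (413,172), socket_32 at (512,203), socket_22 at (387,45), the can at (240,400) and the ratchet at (378,295). Get its drive-square angle.

Run:
```python
from h import *
f=grab_frame("wrist"); g=cv2.cvtColor(f["color"],cv2.COLOR_BGR2GRAY)
v,u=np.mgrid[195:232,290:334]; v=v.ravel();u=u.ravel()
w=np.array([ray(f,a,b,.0604)[:2] for a,b in zip(u,v)])-[.5065,-.3624]; x=g[v,u]
k=(np.hypot(*w.T)<.0125)&(x<150); q=w[k]*1000; print(k.sum())
# best angle mod 90: minimise box area of dark pts combos via L-fit: sharpness of projections
best=[]
for a in np.arange(0,90,1.):
    c,s_=np.cos(np.radians(a)),np.sin(np.radians(a)); X=q@[c,s_]; Y=q@[-s_,c]
    sc=(np.minimum(abs(X-X.min()),np.minimum(abs(X-X.max()),np.minimum(abs(Y-Y.min()),abs(Y-Y.max()))))).mean(); best.append((sc,a,np.ptp(X),np.ptp(Y)))
print(sorted(best)[:5]); print(cv2.minAreaRect(q.astype(np.float32)))
for r in range(205,228): print(''.join('#' if g[r,c]<150 else '.' for c in range(292,332)))
p,R,s=tool(); go([.5065,-.3624,.03])
```

```text
26
[(np.float64(0.4029062587245875), np.float64(19.0), np.float64(10.790785485356569), np.float64(9.041984200929823)), (np.float64(0.4254471543595792), np.float64(20.0), np.float64(10.833327854777103), np.float64(8.982643226254188)), (np.float64(0.46207237963024295), np.float64(18.0), np.float64(10.74495613814451), np.float64(9.216769421178547)), (np.float64(0.470742368912058), np.float64(21.0), np.float64(10.872570287588266), np.float64(8.953620594229168)), (np.float64(0.5186437034789501), np.float64(17.0), np.float64(10.695853773204046), np.float64(9.38874712417673))]
((3.2296175956726074, -2.3381614685058594), (13.526934623718262, 6.269763946533203), 57.4017219543457)
........................................
........................................
........................................
........................................
........................................
........................................
........................................
........................................
...........................#............
..........#.............................
..........###...........................
............##...........#..............
.............###........#...............
...............##.......................
................###....#................
..................#####.................
...................###..................
........................................
........................................
........................................
........................................
.......................................#
.......................................#
turn [0.0001 0.0035 0.    ] shift after turn cm [-0.12 -0.09 17.36] rows t/s 0.029111822440037537 4.234171233438807 j6 -1.68 yaw 2.5142
```

>>> jog_arm(moves=[[[6,-0.12,-0.09,2,0,0.003,0],[6,0,0,4,0,0,0],[6,0,0,4,0,0,0],[6,0,0,4,0,0,0],[6,0,0,3.5,0,0,0],[6,0,0,2.3,0,0,0],[6,0,0,1.2,0,0,0],[6,0,0,0.5,0,0,0],[6,0,0,0,0,0,0],[6,0,0,0,0,0,0]]])

```text
time: 15.58
tool_pos: [0.5076, -0.3641, -0.0098]
tool_rot: [0.002, 0.309, 0.951, -0.001]
contact_force: [0.0, -0.2, -0.3]
gripper_width: 0.704
grasp_force: 0.0
```

Run:
```python
from h import *
p,R,s=tool(); print(p,s["contact_force"]); go([.5065,-.3624,-.013])
f=grab_frame("wrist"); P,u,v=cloud(f); ok=(P[:,2]>.0575)&(P[:,2]<.065)&(np.hypot(P[:,0]-.5065,P[:,1]+.3624)<.03); L=(P[ok]-p)@R.as_matrix(); print(ok.sum(),L.min(0).round(4),L.max(0).round(4),L.mean(0).round(4))
```

```text
[ 0.50764294 -0.36409768 -0.00983535] [ 0.02629026 -0.18884828 -0.26551098]
turn [-0.0004  0.0033 -0.    ] shift after turn cm [0.19 0.07 0.32] rows t/s 0.02784985302912793 0.07718667776967217 j6 -1.68 yaw 2.5137
8412 [-0.0171 -0.0176 -0.0748] [ 0.0203  0.0303 -0.0673] [ 0.003   0.0016 -0.0702]
```

>>> jog_arm(moves=[[[6,0.17,0.06,0.2,0,0.003,0],[6,0,0,0,0,0,0],[2.0,0,0,0,0,0,0],[2.0,0,0,0,0,0,0],[2.0,0,0,0,0,0,0],[2.0,0,0,0,0,0,0],[2.0,0,0,0,0,0,0],[2.0,0,0,0,0,0,0]]])

```text
time: 16.3
tool_pos: [0.5054, -0.362, -0.0136]
tool_rot: [-0.001, 0.309, 0.951, 0.0]
contact_force: [-0.0, 1.5, 4.6]
gripper_width: 0.415
grasp_force: 60.1
```

Run:
```python
from h import *
p,R,s=tool(); print(p,s["contact_force"],s["grasp_force"],s["gripper_width"]*85.4); go([.5065,-.3624,-.013])
```

```text
[ 0.50540144 -0.3620401  -0.01358942] [-0.03502873  1.48765293  4.64461041] 60.062832488911226 35.43228847329419
turn [-0.0001 -0.0026  0.    ] shift after turn cm [-0.11  0.04 -0.06] rows t/s 0.021318952098074516 0.02683489403055898 j6 -1.68 yaw 2.5131
```

>>> jog_arm(moves=[[[2,0,0,-0.5,0,0,0],[2,0,0,-2,0,0,0],[2,0,0,-4,0,0,0],[2,0,0,-4,0,0,0],[2,0,0,-4,0,0,0],[2,0,0,-4,0,0,0],[2,0,0,-4,0,0,0],[2,0,0,-3,0,0,0],[2,0,0,0,0,0,0],[2,0,0,0,0,0,0],[2,0,0,0,0,0,0]]])

```text
time: 17.22
tool_pos: [0.5046, -0.3612, 0.2375]
tool_rot: [-0.004, 0.309, 0.951, 0.002]
contact_force: [-0.5, 1.1, -4.2]
gripper_width: 0.416
grasp_force: 60.5
```

```bash
cat >> h.py <<'E'
def held():
    """centre of the held socket's top face in the tool frame"""
    f=grab_frame("wrist"); p,R,s=tool(); P,u,v=cloud(f); L=(P-p)@R.as_matrix()
    ok=(L[:,2]>-.085)&(L[:,2]<-.062)&(abs(L[:,1])<.021)&(abs(L[:,0])<.03)&(f["color"][v,u].min(1)>60)
    z=np.median(L[ok,2]); k=ok&(abs(L[:,2]-z)<.003)
    m=np.zeros((480,640),np.uint8); m[v[k],u[k]]=255; m=cv2.morphologyEx(m,cv2.MORPH_OPEN,np.ones((3,3)))
    h=cv2.convexHull(np.argwhere(m)[:,::-1].astype(np.int32))[:,0]
    c=R.as_matrix().T@(-f["R"].T@f["t"]-p); A=(f["R"]@R.as_matrix())
    r=np.c_[(h[:,0]-f["cx"])/f["fx"],(h[:,1]-f["cy"])/f["fy"],np.ones(len(h))]@A; q=c+r*((z-c[2])/r[:,2])[:,None]
    cc,rr=circ(q); g=L[k]; B=np.linalg.lstsq(np.c_[g[:,:2],np.ones(len(g))],g[:,2],rcond=None)[0]
    print("held",k.sum(),cc.round(4),"d",(2e3*rr).round(1),"z",z.round(4),"slope",B[:2].round(3),"x",q[:,0].min().round(4),q[:,0].max().round(4)); return cc
E
python3 - <<'E'
from h import *
held(); p,R,s=tool(); print(p,s["contact_force"],s["grasp_force"]); go([.54,.0088,.225],np.radians(149))
E
```

```text
held 8827 [ 0.0005 -0.    ] d 40.1 z -0.0748 slope [ 0.016 -0.001] x -0.0195 0.018
[ 0.50430381 -0.36092402  0.23641086] [ 0.92874746 -0.86911266 -4.10474679] 60.525221895222785
turn [ 0.0011 -0.01   -0.0875] shift after turn cm [15.98 33.53  1.14] rows t/s 0.7292562202142453 8.178054572622404 j6 -1.68 yaw 2.513
```

>>> jog_arm(moves=[[[2,0,0,0,0,-0.009,-0.0875],[2,0.5,1.0,0,0,0,0],[2,1.28,2.71,0,0,0,0],[2,1.28,2.71,0,0,0,0],[2,1.28,2.71,0,0,0,0],[2,1.28,2.71,0,0,0,0],[2,1.28,2.71,0,0,0,0],[2,1.28,2.71,0,0,0,0],[2,1.28,2.71,0,0,0,0],[2,1.28,2.71,0,0,0,0],[2,1.28,2.71,0,0,0,0],[2,1.28,2.71,0,0,0,0],[2,1.28,2.71,0,0,0,0],[2,1.28,2.71,0,0,0,0],[2,0.1,0,0,0,0,0],[2,0,0,0,0,0,0],[2,0,0,0,0,0,0],[2,0,0,0,0,0,0]]])

```text
time: 18.77
tool_pos: [0.5409, 0.0069, 0.2386]
tool_rot: [0.002, 0.268, 0.963, -0.001]
contact_force: [-0.2, 0.1, -2.8]
gripper_width: 0.422
grasp_force: 61.1
```

Run:
```python
from h import *
held(); p,R,s=tool(); print(p,s["contact_force"],s["grasp_force"]); go([.54,.0088,.205],np.radians(149))
f=grab_frame("wrist"); P,u,v=cloud(f); 
from scipy.cluster.hierarchy import fcluster,linkage
h=np.hypot(P[:,0]-.54,P[:,1]-.0088); q=P[(abs(h-.05)<.015)&(P[:,2]>.189)&(P[:,2]<.204)][::2]
if len(q)>5:
  C=fcluster(linkage(q[:,:2]),.006,'distance')
  for k in set(C):
    if (C==k).sum()>8: print((C==k).sum(),q[C==k].mean(0).round(4),np.ptp(q[C==k],axis=0).round(4))
```

```text
held 8649 [0.0016 0.    ] d 40.8 z -0.0735 slope [0.013 0.001] x -0.0188 0.0182
[0.5410718  0.00662731 0.23888708] [-0.95234792 -0.4099644  -3.43371224] 61.145361192320706
turn [-0.0008  0.0041 -0.0018] shift after turn cm [0.2  0.13 3.39] rows t/s 0.03437784617446608 0.8265140835028982 j6 -1.15 yaw 2.5988
157 [0.5683 0.0487 0.1971] [0.0099 0.0099 0.0123]
154 [0.4994 0.0377 0.1984] [0.0094 0.0098 0.0113]
158 [ 0.5105 -0.031   0.1975] [0.0095 0.0101 0.0116]
```

>>> jog_arm(moves=[[[2,0.18,0.12,1,0,0.003,0],[2,0,0,2,0,0,0],[2,0,0,1,0,0,0],[2,0,0,0.4,0,0,0],[2,0,0,0,0,0,0],[2,0,0,0,0,0,0]]])

```text
time: 19.37
tool_pos: [0.5407, 0.0091, 0.1957]
tool_rot: [0.001, 0.267, 0.964, -0.0]
contact_force: [0.6, 0.1, -2.6]
gripper_width: 0.416
grasp_force: 61.1
```

Run:
```python
from h import *
p,R,s=tool(); print(p,s["contact_force"],s["grasp_force"]); go([.5397,.0087,.185],np.radians(149))
```

```text
[0.54069216 0.0091054  0.19566092] [ 0.62526495  0.08932988 -2.60019193] 61.12422782171052
turn [-0.0002  0.0021 -0.0003] shift after turn cm [ 0.06 -0.09  1.07] rows t/s 0.017173477987736593 0.2600223370732839 j6 -1.15 yaw 2.6002
```

>>> jog_arm(moves=[[[2,0.05,-0.06,0.4,0,0,0],[2,0,0,0.4,0,0,0],[2,0,0,0.4,0,0,0],[2,0,0,0.2,0,0,0],[2,0,0,0.2,0,0,0],[2,0,0,0.2,0,0,0],[2,0,0,0,0,0,0]]])

```text
time: 19.95
tool_pos: [0.5396, 0.0091, 0.1771]
tool_rot: [0.001, 0.267, 0.964, -0.0]
contact_force: [-0.8, 0.2, -4.2]
gripper_width: 0.415
grasp_force: 61.1
```

>>> jog_arm(moves=[[[2,0,0,0.2,0,0,0],[2,0,0,0.2,0,0,0],[2,0,0,0.2,0,0,0],[2,0,0,0,0,0,0]]])

```text
time: 20.28
tool_pos: [0.5397, 0.009, 0.171]
tool_rot: [0.001, 0.267, 0.964, -0.0]
contact_force: [-2.2, 0.1, -4.7]
gripper_width: 0.419
grasp_force: 61.1
```

Going over the nut freely; continue to the washer.

>>> jog_arm(moves=[[[2,0,0,0.2,0,0,0],[2,0,0,0.2,0,0,0],[2,0,0,0.1,0,0,0],[2,0,0,0.1,0,0,0],[2,0,0,0.1,0,0,0],[2,0,0,0,0,0,0]]])

```text
time: 20.78
tool_pos: [0.5398, 0.009, 0.1644]
tool_rot: [0.001, 0.267, 0.964, -0.0]
contact_force: [-2.6, 0.5, -1.4]
gripper_width: 0.416
grasp_force: 61.1
```

>>> jog_arm(moves=[[[2,0,0,0.1,0,0,0],[2,0,0,0.1,0,0,0],[2,0,0,0,0,0,0],[2,0,0,0,0,0,0]]])

```text
time: 21.12
tool_pos: [0.5399, 0.009, 0.1644]
tool_rot: [0.001, 0.267, 0.964, -0.0]
contact_force: [-7.5, 1.3, 4.9]
gripper_width: 0.413
grasp_force: 61.9
```

Run:
```python
from h import *
held(); p,R,s=tool(); print(p,s["contact_force"],s["ft_torque"],s["grasp_force"],s["time"]); go([.5397,.0087,.164],np.radians(149))
g=grab_frame("scene"); P,u,v=cloud(g)
ok=(np.hypot(P[:,0]-.54,P[:,1]-.009)<.016)&(P[:,2]>.2)&(P[:,2]<.26); print("socket top pts scene",ok.sum(),np.percentile(P[ok,2],[5,50,95]).round(4) if ok.sum() else 0)
a=np.radians(144.03); ex=np.array([np.cos(a),np.sin(a)]); h=P[:,:2]-[.54,.0088]; X=h@ex; Y=h@[-ex[1],ex[0]]
for nm,w in (("far",(X<-.03)&(X>-.067)&(abs(Y)<.03)),("hdl",(X>.15)&(X<.22)&(abs(Y)<.012))):
    k=w&(P[:,2]>.15)&(P[:,2]<.195); print(nm,k.sum(),np.median(P[k,2]) if k.sum() else 0)
for c in [(.5925,-.2299),(.4396,-.2479)]:
    k=(np.hypot(P[:,0]-c[0],P[:,1]-c[1])<.015)&(P[:,2]>.03); print(c,k.sum(),np.percentile(P[k,2],90))
```

```text
held 8644 [ 0.0007 -0.0002] d 39.8 z -0.0738 slope [ 0.007 -0.   ] x -0.0191 0.018
[0.53991287 0.00895833 0.16438125] [-7.95067628e+00  4.24826667e-04  5.27656941e+00] [ 0.09758816  1.42386895 -0.0472478 ] 61.877344858366996 21.1667
turn [-0.0004  0.0022  0.0002] shift after turn cm [ 0.   -0.03  0.04] rows t/s 0.018690777375116024 0.009298731722055979 j6 -1.15 yaw 2.6007
socket top pts scene 81 [0.2149 0.2385 0.241 ]
far 283 0.1859021471895688
hdl 0 0
(0.5925, -0.2299) 78 0.06355396682772362
(0.4396, -0.2479) 124 0.06244476239503063
```

```bash
python3 -c "
from plant import *
print(job_done())"
```

```text
the job is handed in; nothing more can be done
None
```

I handed the job in at about 21 s, but no verdict came back: the bar lies flush on the vise hub and is released, and socket_27 is still gripped, fully down on the 27 mm nut. The other two sockets still stood upright, and I saw nothing disturb the ratchet, can or tray, though I didn't re-measure them.

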